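# Start the carving bench's dust extraction

## Robot

A 6-joint arm with a two-finger parallel gripper is mounted at the origin on the work surface. World frame = base frame: x ahead of the robot, y to its left, z up, the work surface at z = 0. Lengths are in m, angles in rad, forces in N, time in s.
With the tool pointing down it reaches from about 0.35 to 0.8 m from the base axis. Payload 7.3 kg.
Tool frame: the origin (TCP) lies midway between the tips of the shut fingers; the grasp point (between the pads) lies 19 mm behind it; x points along the fingers, z is the direction in which the jaws open and shut, and the axes are right-handed (so a half turn about x gives the same grasp; the last joint's range is limited). The gripper opens to 85 mm and grips with 20 to 120 N. Pads are 22 mm wide; open, the fingers measure 114 mm over their backs; the gripper's body (76 mm by 85 mm) begins 54 mm behind the grasp point. The pads swing forward as they close: fully open they stand 13 mm farther back than shut.
Start: joints at [-1.494, 0.342, 1.524, -0, 1.275, -0.146], TCP at [0.116, -0.512, 0.231] pointing down, gripper open.
Joint ranges: [-2.53, 2.53], [-0.77, 2.02], [0.04, 2.7], [-1, 4.14], [0.28, 2.66], [-3.11, 3.11]. Speed limits (rad/s): [2.57, 2.57, 3.14, 3.14, 3.14, 3.14].

## Interface

Orientations are given as a unit quaternion [x, y, z, w].
In Python, from workcell import monitor, imaging, ticket gives the robot as it stands. The module is installed in compiled form; this text tells all that it offers.
- The arm moves only by the tool servo_tool, never from a script. Its argument "increments" is one flat list of numbers, 5 for each row, row after row: the opening, from -1 (shut) to 1 (fully open), then the shift along the tool's x, y, z in cm, then the turn about the tool's x in degrees. A call has 1 to 5 rows; each row shifts and turns the pose as measured when the row begins, along the tool's axes as they then stand; what a row does not reach is not made up. A row lasts 1/12 s, in which the tool goes at most 41.7 mm and 7.16 degrees, less where a joint would pass 70% of its speed; a pose out of reach is approached as far as the arm can. A call is refused whole if a number of a shift passes 4.17 or a number of a turn 7.16, either way. A call with a gripper value outside its range is refused whole. The fingers move at their own pace and stop on an object; the grip force is fixed at half the most. Time passes only in rows, so rows that do not move let the fingers close. It gives the time, the measured TCP pose, the force and the opening at its end, in the units of the state.
- monitor.observe(): the state, without advancing time (a new reading comes with each control period).
- imaging.snapshot(name): name is "side" or "top"; returns a dict with "image" (480x640x3 uint8, red, green, blue), "fx", "fy", "cx", "cy" (pixels), "k1" (the pictures are not rectified: a ray, as slopes to the right and down, at radius r is drawn at 1 + k1 r^2 times it, then the intrinsics apply), "eye" and "rotation" of the camera in the world. Camera axes: x right, y up, looking along -z (the intrinsics and any distortion apply to the point x, -y, -z); pixel columns grow to the right and rows downward; lengths in m; the calibration is good to about 2 mm. A picture is of the moment at which its call begins. There is no depth.
- ticket.close_job(): hands the job in, once; it reports no verdict.
The state is a dict: "time_s": time; "joints": joint angles; "qd": joint speeds; "tau": joint torques, N m; "ee_pos": TCP position; "orientation": TCP orientation; "ft_force": force on the tool from outside, world axes, zero at the start; "moment": the same for the moment, N m; "grip_width": finger opening in m.
Only numpy, scipy, OpenCV 4.12 (cv2) and the standard library are available. Lean on these libraries where they do the work, as an engineer would, in place of code of your own. Each camera call takes 0.05 s, during which the arm holds its last target.

## Task

Start the dust extraction from the green switch box: first turn its red isolator handle clockwise all the way to its stop, which frees the interlock, then turn its black selector handle clockwise all the way to its stop, and let go. Leave the red isolator of the grey switch box (the grinder's) where it is.

Things in the scene. Friction and masses are not known exactly. Their poses are not given: they have to be found in the camera images.
- extractor_isolator (a joint): angle of the GREEN box's red isolator handle, rad: starts near 0 (off), grows as it turns clockwise seen from above, hard stop at 1.05 (on, 60 degrees). Stays where left; takes about 0.1 N m. A curved steel cam bar low on its shaft blocks the selector until the angle exceeds about 0.93.
- extractor_selector (a joint): angle of the GREEN box's black selector handle, rad: starts near 0, grows as it turns clockwise seen from above, hard stop at 1.05 (60 degrees). Stays where left; takes about 0.08 N m. Until the isolator is over, its brass finger meets the isolator's cam and stops it after about 4 degrees; once it is over, the isolator cannot come back.
- extractor_isolator_grip (a point): grip point on the GREEN box's red bar: on its vertical turning axis, 15 mm below the bar's top; x axis along the bar (level, turns with it), z up. The bar is an upright block 60 mm long, 16 thick, 40 tall, top 120 mm and underside 80 mm above the bench; below it only a yellow collar and a low steel cam bar. The box, 150 x 250 mm, 70 mm tall, is fixed to the bench.
- extractor_selector_grip (a point): grip point on the GREEN box's black bar: on its vertical turning axis, 15 mm below the bar's top, 120 mm from the isolator's axis along the box. Same bar: 60 x 16 x 40 mm, top 120 mm above the bench, x axis along the bar, z up; below it a grey collar and a low brass finger reaching 85 mm from the axis.
- grinder_isolator (a joint): angle of the red isolator handle of the GREY switch box (bystander, same form as the green box, to be left as it is), rad: starts near 0, same sense.
- grinder_isolator_grip (a point): the same grip point on the red isolator bar of the GREY box, the bystander.

How it is judged:
On the way, in this order (a step that is already met when the one before it is completed fails the run):
1. the green box's isolator is turned on, the selector still off (value of joint extractor_isolator above 0.85 rad and value of joint extractor_selector below 0.3 rad), for 0.2 s.
2. the green box's selector is turned over (value of joint each of extractor_isolator, extractor_selector above 0.85 rad), for 0.2 s.
At the end, for the whole second after the job is handed in: The isolator and the selector of the green box both stand clockwise within about 11 degrees of their stops (above 0.85 rad), and the grey box's isolator is still off (below 0.3 rad) (all of step 2 and value of joint grinder_isolator below 0.3 rad); the robot touches nothing.
It fails at once if the grey box's isolator is turned (above 0.3 rad) (value of joint grinder_isolator above 0.3 rad).
It also fails if it takes over 43 s, if anything falls off the work surface, if the arm or the gripper's body presses on something with over 40 N, if the wrist force passes 120 N, or if a joint passes its speed limit or range.

## Working session

There is one attempt and no reset: what is moved stays moved. The work goes in short steps, Python scripts to look and compute and a tool call to move; the robot and the scene stay as the last step left them, time stands still between calls to the robot, and variables do not carry over. Pictures are saved under pics/ and viewed, and the job is handed in when it is done.

Besides the shell and the picture viewer there is one more tool, called after ">>>" by a JSON object that holds its "name" and its "arguments", one argument or row to a line. servo_tool: Moves the arm, as the interface text tells. Its arguments: {"type":"object","properties":{"increments":{"type":"array"}},"required":["increments"]}

```bash
mkdir -p pics
cat > snap.py <<'E'
import cv2,sys,pickle
from workcell import monitor,imaging
def snap(n,f):
    s=imaging.snapshot(n); pickle.dump(s,open(f+'.pkl','wb')); cv2.imwrite('pics/'+f+'.png',s['image'][:,:,::-1]); return s
E
python3 - <<'E'
from snap import *
for n in('top','side'):
    s=snap(n,n+'0'); print({k:v for k,v in s.items() if k!='image'})
print(monitor.observe())
E
```

```text
{'fx': 556.4919012589163, 'fy': 556.4919012589163, 'cx': 310.7286946334369, 'cy': 239.1493905982282, 'k1': -0.15236760757216214, 'eye': array([0.34793851, 0.00497255, 1.10939889]), 'rotation': array([-0.06088383,  0.07684497,  0.7051391 , -0.7022584 ])}
{'fx': 581.6393789345506, 'fy': 581.6393789345506, 'cx': 319.42526119203717, 'cy': 234.47962037824718, 'k1': 0.020675939637553552, 'eye': array([ 0.38927475, -0.64141865,  0.93346224]), 'rotation': array([ 0.33366524, -0.03623533, -0.08968387,  0.93771601])}
{'time_s': 0.1, 'joints': array([-1.49399426e+00,  3.42660118e-01,  1.52493457e+00,  1.17160924e-05,
        1.27536948e+00, -1.46022090e-01]), 'qd': array([ 6.93777811e-04, -1.78946040e-03, -2.64922584e-03,  1.32639636e-03,
        2.63702060e-05, -3.69255050e-05]), 'tau': array([ 1.19162625e-03, -4.34449661e+01, -2.46490699e+01, -2.35158004e-04,
        4.68518178e-03, -1.08332398e-05]), 'ee_pos': array([ 0.11600351, -0.51166144,  0.23068721]), 'orientation': array([ 0.44166726,  0.55281794, -0.44095278,  0.55216212]), 'ft_force': array([ 0.18176954, -0.8806718 ,  0.08593029]), 'moment': array([-0.03242465, -0.00039707,  0.02215039]), 'grip_width': 0.08554745200683346}
```

View pics/top0.png

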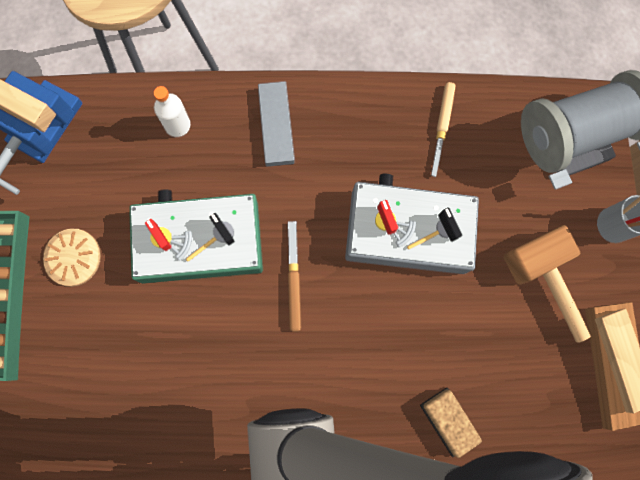

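View pics/side0.png

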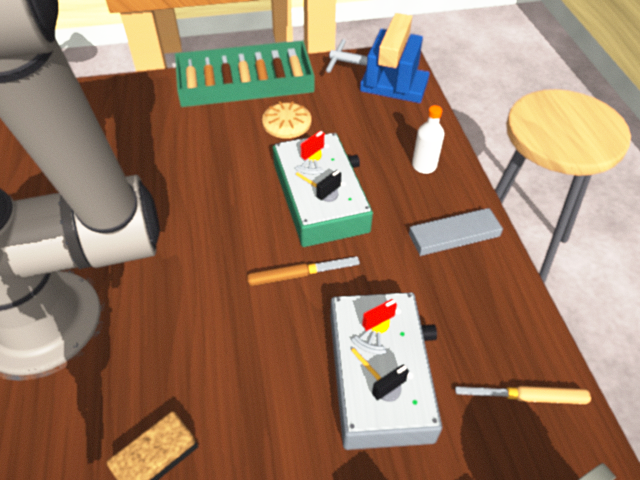

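The top view shows the green box on the left, with red at (157,234) and black at (221,228). The grey box is on the right at (413,225). I'll zoom in and measure next.

```bash
cat > geo.py <<'E'
import numpy as np,cv2
from scipy.spatial.transform import Rotation as R
def cam(s):
    K=np.array([[s['fx'],0,s['cx']],[0,s['fy'],s['cy']],[0,0,1]]); return K,np.array([s['k1'],0,0,0,0.])
def ray(s,uv):
    K,_=cam(s); uv=np.atleast_2d(uv).astype(float)
    d=np.c_[(uv[:,0]-s['cx'])/s['fx'],(uv[:,1]-s['cy'])/s['fy']]
    rd=np.linalg.norm(d,axis=1); r=rd.copy()
    for _ in range(30): r=rd/(1+s['k1']*r*r)
    d=d*(r/np.maximum(rd,1e-9))[:,None]
    v=np.c_[d[:,0],-d[:,1],-np.ones(len(d))]
    return R.from_quat(s['rotation']).apply(v)
def plane(s,uv,z):
    v=ray(s,uv); e=np.array(s['eye']); return e+v*((z-e[2])/v[:,2])[:,None]
def proj(s,P):
    p=R.from_quat(s['rotation']).inv().apply(np.atleast_2d(P)-s['eye']); x=p[:,0]/-p[:,2]; y=-p[:,1]/-p[:,2]; f=1+s['k1']*(x*x+y*y)
    return np.c_[x*f*s['fx']+s['cx'],y*f*s['fy']+s['cy']]
E
python3 - <<'E'
import pickle,cv2,numpy as np
from geo import *
s=pickle.load(open('top0.pkl','rb')); im=s['image']
a=cv2.resize(im[185:290,120:270],None,fx=5,fy=5,interpolation=cv2.INTER_CUBIC)
cv2.imwrite('pics/ztop.png',a[:,:,::-1])
t=pickle.load(open('side0.pkl','rb'))
b=cv2.resize(t['image'][125:250,260:385],None,fx=4.8,fy=4.8,interpolation=cv2.INTER_CUBIC)
cv2.imwrite('pics/zside.png',b[:,:,::-1])
hsv=cv2.cvtColor(im,cv2.COLOR_RGB2HSV)
m=((hsv[...,1]<50)&(hsv[...,2]>150)).astype('uint8'); 
m=cv2.morphologyEx(m,cv2.MORPH_CLOSE,np.ones((3,3)))
for c in cv2.findContours(m,0,2)[0]:
    if cv2.contourArea(c)>3000:
        r=cv2.minAreaRect(c); q=cv2.boxPoints(r)
        ap=cv2.approxPolyDP(cv2.convexHull(c),6,True)[:,0]
        P=plane(s,ap,.07)[:,:2]; print(ap.tolist(),P.round(4).tolist(),np.linalg.norm(P-np.roll(P,-1,0),axis=1))
for n,mk in(('red',(((hsv[...,0]<6)|(hsv[...,0]>174))&(hsv[...,1]>170)&(hsv[...,2]>120))),('blk',hsv[...,2]<50)):
    k,l,st,ce=cv2.connectedComponentsWithStats(mk.astype('uint8'))
    for i in range(1,k):
        if 100<st[i,4]<900 and 150<ce[i,1]<280: print(n,st[i],ce[i],plane(s,ce[i],.11))
E
```

```text
[[252, 196], [257, 265], [133, 275], [131, 206]] [[0.6386, 0.0939], [0.5038, 0.0824], [0.4846, 0.3187], [0.6197, 0.3302]] [0.13529755 0.23700201 0.13565394 0.23711898]
[[357, 183], [477, 197], [474, 267], [350, 254]] [[0.6649, -0.1103], [0.6376, -0.3485], [0.4981, -0.3332], [0.5244, -0.0937]] [0.23979794 0.14038044 0.24102343 0.14142541]
[[634, 91], [639, 123], [564, 162], [545, 105]] [[0.8856, -0.7357], [0.8092, -0.7341], [0.7142, -0.5417], [0.8404, -0.5147]] [0.07644877 0.21454835 0.12909088 0.22560089]
[[639, 71], [607, 80], [219, 70], [181, 0], [639, 0]] [[0.9368, -0.759], [0.908, -0.6716], [0.9088, 0.1675], [1.0809, 0.258], [1.131, -0.803]] [0.0919603  0.83911226 0.19448103 1.06221743 0.1991806 ]
[[95, 36], [32, 52], [0, 50], [0, 0], [63, 0]] [[0.9978, 0.4403], [0.9665, 0.5804], [0.9771, 0.6592], [1.11, 0.6853], [1.0954, 0.5273]] [0.14361069 0.07946634 0.13546258 0.15870189 0.13077166]
red [378 200  20  34 304] [387.56578947 218.23026316] [[ 0.58472831 -0.16125224  0.11      ]]
red [145 219  26  31 261] [158.49425287 235.71264368] [[0.55240073 0.26235656 0.11      ]]
blk [439 210  22  31 278] [448.60791367 225.3057554 ] [[ 0.57129356 -0.2762064   0.11      ]]
blk [210 214  24  30 156] [222.39102564 230.24358974] [[0.5623996  0.14393722 0.11      ]]
```

```bash
ls pics
```

```text
side0.png
top0.png
zside.png
ztop.png
```

View pics/ztop.png

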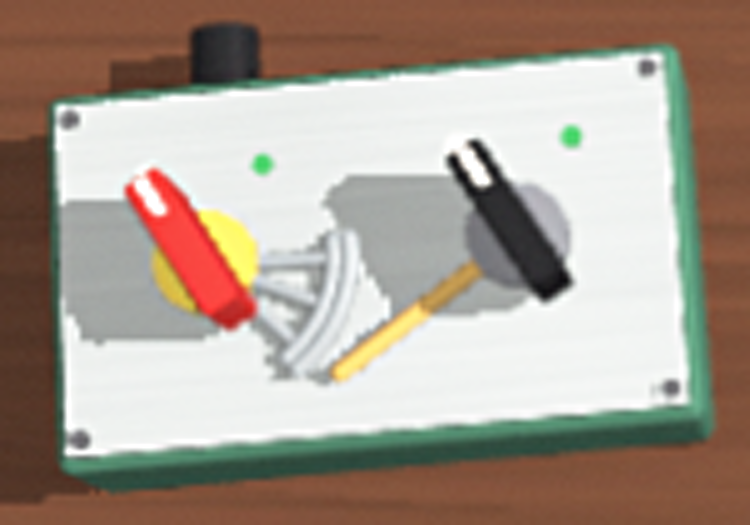

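View pics/zside.png

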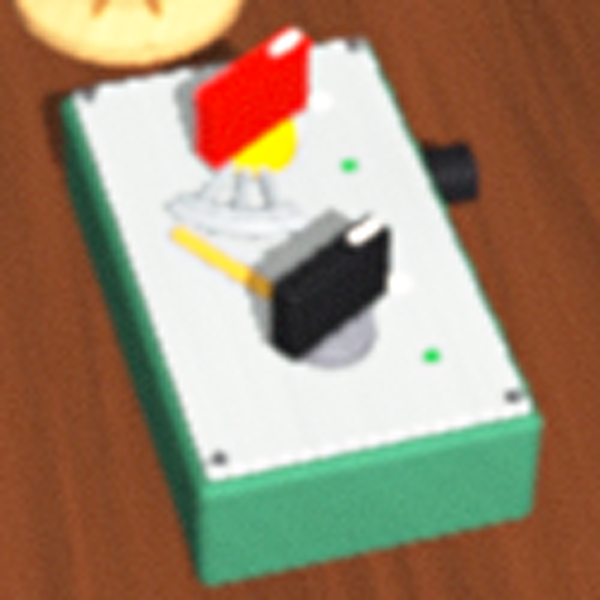

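Run:
```python
import pickle,cv2,numpy as np
from geo import *
s=pickle.load(open('top0.pkl','rb')); t=pickle.load(open('side0.pkl','rb'))
z=lambda p:(np.array(p)+.5)/5-.5+[120,185]
zs=lambda p:(np.array(p)+.5)/4.8-.5+[260,125]
for n,p in dict(red=[(138,179),(236,308)],blk=[(461,149),(558,287)]).items():
    P=plane(s,z(p),.12)[:,:2]; d=P[0]-P[1]; print(n,P.round(4).tolist(),P.mean(0),np.linalg.norm(d),np.degrees(np.arctan2(d[1],d[0])))
print('collar',plane(s,z([(205,262),(518,235)]),.078))
print('side', [plane(t,zs(p),.12)[:,:2].round(4).tolist() for p in ([(297,36),(203,90)],[(372,222),(278,283)])])
# screws centre
P=plane(s,z([(70,119),(647,67),(671,387),(80,439)]),.07)[:,:2];print(P.round(4).tolist(),P.mean(0),(P[0]-P[1]+P[3]-P[2])/2)
# side red full-mask colour
im=s['image']; a=im[185:290,120:270]
for r in range(30,64): print(r,' '.join('%3d'%a[r,c,0] if a[r,c,1]<80 else ' . ' for c in range(22,54)))
```

```text
red [[0.5791, 0.2823], [0.5309, 0.2435]] [0.55500366 0.26293003] 0.0619347076602976 38.814443528789134
blk [[0.59, 0.1628], [0.5384, 0.126]] [0.56420857 0.1443987 ] 0.06332664163718343 35.54796831358342
collar [[0.55643992 0.26640373 0.078     ]
 [0.56663366 0.14678023 0.078     ]]
side [[[0.5813, 0.2812], [0.5346, 0.2543]], [[0.5892, 0.1621], [0.5444, 0.1349]]]
[[0.6149, 0.3247], [0.6346, 0.0996], [0.5095, 0.0885], [0.4896, 0.3138]] [0.56215595 0.20667345] [-0.01984918  0.22521064]
30  .   .   .   .   .   .   .   .   .   .   .   .   .   .   .   .   .   .   .   .   .   .   .   .   .   .   .   .   .   .   .   . 
31  .   .   .   .   .   .   .   .   .   .   .   .   .   .   .   .   .   .   .   .   .   .   .   .   .   .   .   .   .   .   .   . 
32  .   .   .   .   .   .   .   .   .   .   .   .   .   .   .   .   .   .   .   .   .   .   .   .   .   .   .   .   .   .   .   . 
33  .   .   .   .   .   .   .   .   .   .   .   .   .   .   .   .   .   .   .   .   .   .   .   .   .   .   .   .   .   .   .   . 
34  .   .   .   .   .   .   .   .  248  .   .   .   .   .   .   .   .   .   .   .   .   
[... 3140 characters left out ...]
50 251 252 254 254 233 221  .   .   .   .   . 
59  .   .   .   .   .   .   .   .   .   .   .   .   .   .   .   .   .  242 253 251 250 251 253 253 243 223 223  .   .   .   .   . 
60  .   .   .   .   .   .   .   .   .   .   .   .   .   .   .   .   .  206 251 253 252 253 247 233 203 199 212 223  .   .   .   . 
61  .   .   .   .   .   .   .   .   .   .   .   .   .   .   .   .   .   .  230 255 254 242 219 191 188 190 196 208 221  .   .   . 
62  .   .   .   .   .   .   .   .   .   .   .   .   .   .   .   .   .   .   .  235 234 198 186 184 188 188 189 192 202  .   .   . 
63  .   .   .   .   .   .   .   .   .   .   .   .   .   .   .   .   .   .   .   .  168 176 185 184 185 185 190 186  .   .   .   .
```

```bash
cat > go.py <<'E'
import sys,numpy as np
from workcell import monitor
from scipy.spatial.transform import Rotation as R
o=monitor.observe(); M=R.from_quat(o['orientation']).as_matrix()
def to(x,y,z,bar=None):
    d=M.T@(np.array([x,y,z])-o['ee_pos'])*100
    print('cm tool',d.round(2))
    if bar is not None:
        zz=M[:,2]; ya=np.degrees(np.arctan2(zz[1],zz[0])); k=-(bar+90-ya) # cw turn about tool x
        print('turn',((k+90)%180-90).round(2),'jaw yaw',ya.round(1))
print(o['time_s'],o['ee_pos'].round(4),'F',o['ft_force'].round(1),'M',o['moment'].round(2),'w',o['grip_width'].round(4),'j',o['joints'].round(2))
if len(sys.argv)>1: to(*map(float,sys.argv[1:]))
E
python3 -c "
from go import *
print(M.round(3))"
python3 go.py .40 -.15 .23 34.9;python3 go.py .5565 .2668 .2 34.9
```

```text
Traceback (most recent call last):
  File "go.py", line 11, in <module>
    print(o['time_s'],o['ee_pos'].round(4),'F',o['ft_force'].round(1),'M',o['moment'].round(2),'w',o['grip_width'].round(4),'j',o['joints'].round(2))
                                                                                                   ^^^^^^^^^^^^^^^^^^^^^
AttributeError: 'float' object has no attribute 'round'
Traceback (most recent call last):
  File "go.py", line 11, in <module>
    print(o['time_s'],o['ee_pos'].round(4),'F',o['ft_force'].round(1),'M',o['moment'].round(2),'w',o['grip_width'].round(4),'j',o['joints'].round(2))
                                                                                                   ^^^^^^^^^^^^^^^^^^^^^
AttributeError: 'float' object has no attribute 'round'
Traceback (most recent call last):
  File "go.py", line 11, in <module>
    print(o['time_s'],o['ee_pos'].round(4),'F',o['ft_force'].round(1),'M',o['moment'].round(2),'w',o['grip_width'].round(4),'j',o['joints'].round(2))
                                                                                                   ^^^^^^^^^^^^^^^^^^^^^
AttributeError: 'float' object has no attribute 'round'
```

```bash
sed -i "s/o\['grip_width'\].round(4)/round(o['grip_width'],4)/" go.py
python3 -c "
from go import *
print(M.round(3))"
python3 go.py .40 -.15 .23 34.9;python3 go.py .5565 .2668 .2 34.9
```

```text
0.1 [ 0.116  -0.5117  0.2307] F [ 0.2 -0.9  0.1] M [-0.03 -0.    0.02] w 0.0855 j [-1.49  0.34  1.52  0.    1.28 -0.15]
[[-0.     0.975  0.221]
 [ 0.001  0.221 -0.975]
 [-1.     0.    -0.001]]
0.1 [ 0.116  -0.5117  0.2307] F [ 0.2 -0.9  0.1] M [-0.03 -0.    0.02] w 0.0855 j [-1.49  0.34  1.52  0.    1.28 -0.15]
cm tool [  0.12  35.69 -29.  ]
turn -22.13 jaw yaw -77.2
0.1 [ 0.116  -0.5117  0.2307] F [ 0.2 -0.9  0.1] M [-0.03 -0.    0.02] w 0.0855 j [-1.49  0.34  1.52  0.    1.28 -0.15]
cm tool [  3.17  60.16 -66.18]
turn -22.13 jaw yaw -77.2
```

>>> {"name": "servo_tool", "arguments": {
  "increments": [1,0,3.1,-2.5,0,1,0,3.1,-2.5,0,1,0,3.1,-2.5,0,1,0,3.1,-2.5,0,1,0,3.1,-2.5,0]
}}

```text
time_s: 0.52
ee_pos: [0.2388, -0.355, 0.2274]
orientation: [0.445, 0.551, -0.444, 0.548]
ft_force: [0.9, -1.7, 0.6]
grip_width: 0.0851
```

>>> {"name": "servo_tool", "arguments": {
  "increments": [1,0,3.1,-2.5,0,1,0,3.1,-2.5,0,1,0,3.1,-2.5,0,1,0,3.1,-2.5,0,1,0,3.1,-2.5,0]
}}

```text
time_s: 0.93
ee_pos: [0.3674, -0.1911, 0.227]
orientation: [0.446, 0.551, -0.445, 0.547]
ft_force: [0.9, -0.2, 0.7]
grip_width: 0.0851
```

```bash
python3 go.py .5565 .2668 .2 34.9
```

```text
0.9333 [ 0.3674 -0.1911  0.227 ] F [ 0.9 -0.2  0.7] M [-0.03 -0.04 -0.01] w 0.0851 j [-0.67  0.14  1.8   0.    1.2   0.7 ]
cm tool [  2.87  27.97 -40.88]
turn -22.98 jaw yaw -78.1
```

>>> {"name": "servo_tool", "arguments": {
  "increments": [1,0,2.3,-3.3,0,1,0,2.3,-3.3,0,1,0,2.3,-3.3,0,1,0,2.3,-3.3,0,1,0,2.3,-3.3,0]
}}

```text
time_s: 1.35
ee_pos: [0.4477, 0.0012, 0.227]
orientation: [0.446, 0.551, -0.445, 0.547]
ft_force: [0.8, -0.6, 0.7]
grip_width: 0.0856
```

>>> {"name": "servo_tool", "arguments": {
  "increments": [1,0,2.3,-3.3,0,1,0,2.3,-3.3,0,1,0,2.3,-3.3,0,1,0,2.3,-3.3,0,1,0,2.3,-3.3,0]
}}

```text
time_s: 1.77
ee_pos: [0.5254, 0.1944, 0.2263]
orientation: [0.445, 0.552, -0.445, 0.547]
ft_force: [1.8, -1.4, 0.2]
grip_width: 0.0852
```

>>> {"name": "servo_tool", "arguments": {
  "increments": [1,0,0,0,-6,1,0,0,0,-6,1,0,0,0,-6,1,0,0,0,-5,1,0,0,0,0]
}}

```text
time_s: 2.18
ee_pos: [0.5257, 0.2048, 0.2218]
orientation: [0.317, 0.636, -0.318, 0.627]
ft_force: [0.2, -0.4, -0.1]
grip_width: 0.0853
```

```bash
python3 go.py .5565 .2668 .16 34.9
```

```text
2.1833 [0.5257 0.2048 0.2218] F [ 0.2 -0.4 -0.1] M [ 0.04 -0.04 -0.02] w 0.0853 j [0.23 0.43 1.42 0.01 1.3  1.16]
cm tool [ 6.18  6.21 -3.07]
turn 1.71 jaw yaw -53.4
```

>>> {"name": "servo_tool", "arguments": {
  "increments": [1,2,2.1,-1.0,1.7,1,2,2.1,-1.0,0,1,2,2.1,-1.0,0,1,0,0,0,0]
}}

```text
time_s: 2.52
ee_pos: [0.5607, 0.2669, 0.1602]
orientation: [0.332, 0.628, -0.332, 0.621]
ft_force: [-1.2, 0.2, -1.9]
grip_width: 0.0859
```

```bash
python3 go.py .5565 .2668 .088 34.9
python3 - <<'E'
from snap import *
s=snap('top','top1');t=snap('side','side1')
import numpy as np
a=cv2.resize(s['image'][150:300,100:290],None,fx=3,fy=3);b=cv2.resize(t['image'][100:250,260:385],(375,450))
cv2.imwrite('pics/c1.png',np.hstack([a[:450,:420],b])[:,:,::-1])
E
```

```text
2.5167 [0.5607 0.2669 0.1602] F [-1.2  0.2 -1.9] M [-0.04  0.05 -0.01] w 0.0859 j [0.32 0.58 1.34 0.01 1.23 1.29]
cm tool [ 7.23 -0.31 -0.16]
turn -0.89 jaw yaw -56.0
```

View pics/c1.png

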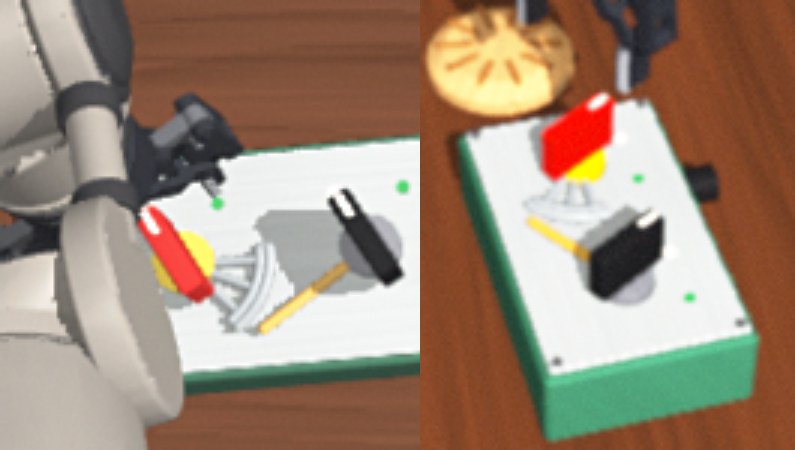

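The open fingertips are about (625,90) and (525,10) in the side crop. Their midpoint is straight above the red bar, so the fix agrees. Next is the descent.

>>> {"name": "servo_tool", "arguments": {
  "increments": [1,2.4,-0.3,-0.2,-0.9,1,2.4,0,0,0,1,2,0,0,0,1,0.4,0,0,0,1,0,0,0,0]
}}

```text
time_s: 3.03
ee_pos: [0.5592, 0.2624, 0.0968]
orientation: [0.332, 0.626, -0.327, 0.626]
ft_force: [-0.1, -0.5, -0.1]
grip_width: 0.0855
```

```bash
python3 go.py .5565 .2668 .088 34.9
python3 - <<'E'
from snap import *
s=snap('top','top2');t=snap('side','side2')
import numpy as np
a=cv2.resize(s['image'][150:300,100:290],None,fx=3,fy=3);b=cv2.resize(t['image'][100:250,260:385],(375,450))
cv2.imwrite('pics/c2.png',np.hstack([a[:450,:420],b])[:,:,::-1])
E
```

```text
3.0333 [0.5592 0.2624 0.0968] F [-0.1 -0.5 -0.1] M [-0.02  0.02  0.01] w 0.0855 j [0.31 0.63 1.43 0.01 1.07 1.28]
cm tool [ 0.88  0.02 -0.51]
turn -0.43 jaw yaw -55.5
```

View pics/c2.png

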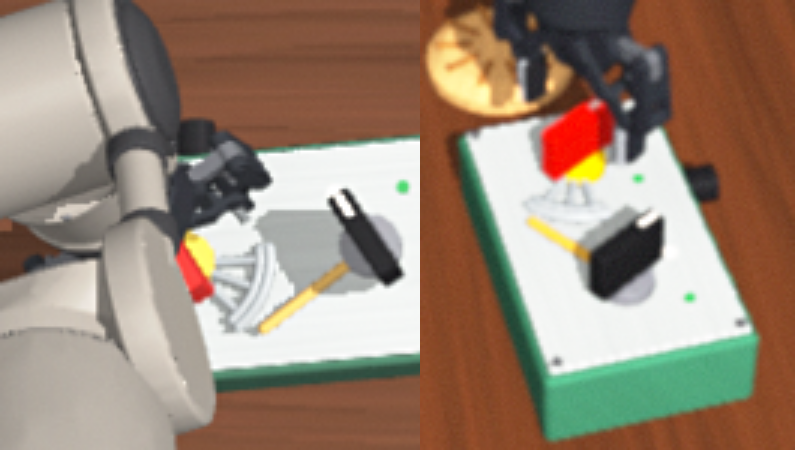

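The fingers straddle the red bar, one on each side. I'll trim the pose and close.

>>> {"name": "servo_tool", "arguments": {
  "increments": [1,0.8,0,-0.5,0,1,0,0,0,0,1,0,0,0,0]
}}

```text
time_s: 3.38
ee_pos: [0.5589, 0.2675, 0.0936]
orientation: [0.335, 0.623, -0.325, 0.628]
ft_force: [0.1, 0.4, 0.2]
grip_width: 0.0854
```

```bash
python3 go.py .5565 .2668 .088 34.9
```

```text
3.3833 [0.5589 0.2675 0.0936] F [0.1 0.4 0.2] M [-0.06  0.04  0.01] w 0.0854 j [0.32 0.63 1.44 0.01 1.05 1.29]
cm tool [ 0.56 -0.25 -0.08]
turn -0.49 jaw yaw -55.6
```

>>> {"name": "servo_tool", "arguments": {
  "increments": [1,0.6,-0.25,0,0,0,0,0,0,0,-1,0,0,0,0,-1,0,0,0,0,-1,0,0,0,0]
}}

```text
time_s: 3.8
ee_pos: [0.5572, 0.2665, 0.0885]
orientation: [0.335, 0.623, -0.324, 0.628]
ft_force: [-0.4, 0.8, 0.6]
grip_width: 0.0392
```

>>> {"name": "servo_tool", "arguments": {
  "increments": [-1,0,0,0,0,-1,0,0,0,0,-1,0,0,0,0]
}}

```text
time_s: 4.05
ee_pos: [0.5578, 0.2657, 0.0888]
orientation: [0.335, 0.622, -0.324, 0.629]
ft_force: [-2.0, 2.2, -0.7]
grip_width: 0.0155
```

```bash
python3 go.py .5565 .2668 .088 34.9
```

```text
4.05 [0.5578 0.2657 0.0888] F [-2.   2.2 -0.7] M [0.61 0.27 0.07] w 0.0155 j [0.32 0.64 1.45 0.   1.04 1.29]
cm tool [ 0.08 -0.04 -0.16]
turn -0.46 jaw yaw -55.6
```

>>> {"name": "servo_tool", "arguments": {
  "increments": [-1,0,0,0,5,-1,0,0,0,5,-1,0,0,0,5,-1,0,0,0,5,-1,0,0,0,5]
}}

```text
time_s: 4.47
ee_pos: [0.5576, 0.2661, 0.0888]
orientation: [0.468, 0.534, -0.455, 0.538]
ft_force: [0.2, 0.1, -0.4]
grip_width: 0.0155
```

```bash
python3 go.py .5565 .2668 .088 -25.1
```

```text
4.4667 [0.5576 0.2661 0.0888] F [ 0.2  0.1 -0.4] M [-0.13 -0.06  0.03] w 0.0155 j [0.32 0.64 1.45 0.01 1.04 1.74]
cm tool [ 0.08 -0.1  -0.08]
turn 33.62 jaw yaw -81.5
```

>>> {"name": "servo_tool", "arguments": {
  "increments": [-1,0,0,0,5,-1,0,0,0,5,-1,0,0,0,5,-1,0,0,0,5,-1,0,0,0,5]
}}

```text
time_s: 4.88
ee_pos: [0.5577, 0.2665, 0.0888]
orientation: [0.577, 0.417, -0.564, 0.418]
ft_force: [1.1, 1.4, -0.1]
grip_width: 0.0149
```

>>> {"name": "servo_tool", "arguments": {
  "increments": [-1,0,0,0,4,-1,0,0,0,4,-1,0,0,0,3]
}}

```text
time_s: 5.13
ee_pos: [0.5578, 0.2666, 0.0889]
orientation: [0.615, 0.358, -0.603, 0.36]
ft_force: [0.2, 1.0, 1.9]
grip_width: 0.0151
```

```bash
python3 go.py .5565 .2668 .088 -25.1
```

```text
5.1333 [0.5578 0.2666 0.0889] F [0.2 1.  1.9] M [-0.41 -0.05  2.65] w 0.0151 j [0.32 0.64 1.45 0.   1.04 2.4 ]
cm tool [ 0.09 -0.13  0.04]
turn -3.86 jaw yaw -119.0
```

The isolator is at its stop: the reaction is 2.65 N m and the turn is about 60°. Release and lift.

>>> {"name": "servo_tool", "arguments": {
  "increments": [-1,0,0,0,-1.5,1,0,0,0,0,1,0,0,0,0,1,0,0,0,0,1,0,0,0,0]
}}

```text
time_s: 5.55
ee_pos: [0.5575, 0.2672, 0.0886]
orientation: [0.61, 0.366, -0.598, 0.369]
ft_force: [-0.3, 1.3, 0.2]
grip_width: 0.0631
```

>>> {"name": "servo_tool", "arguments": {
  "increments": [1,-0.5,0,0,0,1,-2.5,0,0,0,1,-3,0,0,0,1,-3,0,0,0,1,0,0,0,0]
}}

```text
time_s: 5.97
ee_pos: [0.5552, 0.2658, 0.1813]
orientation: [0.609, 0.366, -0.6, 0.367]
ft_force: [0.1, -0.5, 1.2]
grip_width: 0.0855
```

```bash
python3 go.py .567 .147 .16 34.9
```

```text
5.9667 [0.5552 0.2658 0.1813] F [ 0.1 -0.5  1.2] M [-0.    0.01 -0.01] w 0.0855 j [0.32 0.54 1.35 0.   1.24 2.37]
cm tool [ 2.09  6.53 10.01]
turn -62.47 jaw yaw -117.6
```

>>> {"name": "servo_tool", "arguments": {
  "increments": [1,0,2.2,3.4,0,1,0,2.2,3.4,0,1,0,2.1,3.2,0,1,0,0,0,-6,1,0,0,0,-6]
}}

```text
time_s: 6.38
ee_pos: [0.5685, 0.1442, 0.1854]
orientation: [0.57, 0.427, -0.554, 0.432]
ft_force: [0.8, 0.6, 0.3]
grip_width: 0.0854
```

>>> {"name": "servo_tool", "arguments": {
  "increments": [1,0,0,0,-6,1,0,0,0,-6,1,0,0,0,-6,1,0,0,0,-6,1,0,0,0,-6]
}}

```text
time_s: 6.8
ee_pos: [0.5693, 0.1409, 0.1868]
orientation: [0.433, 0.559, -0.419, 0.57]
ft_force: [0.4, -0.2, -0.3]
grip_width: 0.0855
```

>>> {"name": "servo_tool", "arguments": {
  "increments": [1,0,0,0,-6,1,0,0,0,-6,1,0,0,0,-5,1,0,0,0,0]
}}

```text
time_s: 7.13
ee_pos: [0.5695, 0.1403, 0.1876]
orientation: [0.339, 0.617, -0.326, 0.631]
ft_force: [-0.9, 0.3, 0.4]
grip_width: 0.0858
```

```bash
python3 go.py .568 .1466 .16 34.9
python3 - <<'E'
from snap import *
s=snap('top','top3');t=snap('side','side3')
import numpy as np
a=cv2.resize(s['image'][150:300,100:290],None,fx=3,fy=3);b=cv2.resize(t['image'][100:250,260:385],(375,450))
cv2.imwrite('pics/c3.png',np.hstack([a[:450,:420],b])[:,:,::-1])
E
```

```text
7.1333 [0.5695 0.1403 0.1876] F [-0.9  0.3  0.4] M [ 0.01  0.05 -0.02] w 0.0858 j [0.11 0.47 1.44 0.01 1.2  1.09]
cm tool [ 2.76  0.15 -0.62]
turn -1.01 jaw yaw -56.1
```

View pics/c3.png

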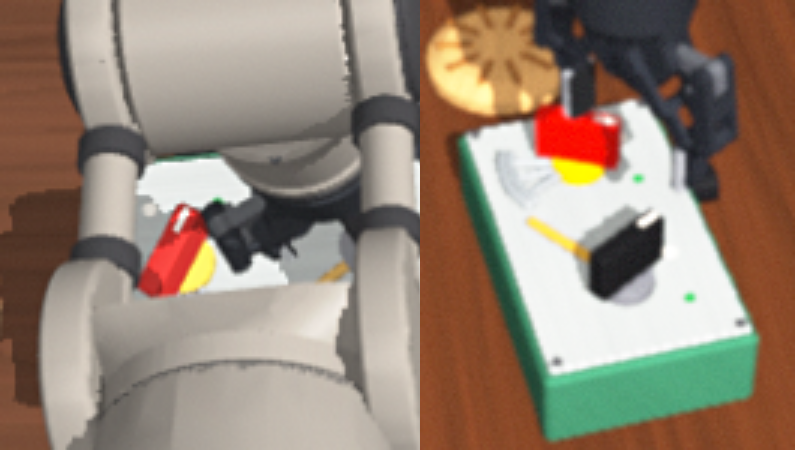

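The red bar has swung over and its cam is clear of the brass finger at (560,240) in the side crop. The black bar at (625,255) is unchanged and the gripper is above it. Next I descend onto the black bar.

>>> {"name": "servo_tool", "arguments": {
  "increments": [1,2.8,0.1,-0.6,-1,1,2.4,0,0,0,1,2.4,0,0,0,1,1,0,0,0,1,0,0,0,0]
}}

```text
time_s: 7.65
ee_pos: [0.5714, 0.147, 0.1015]
orientation: [0.342, 0.615, -0.325, 0.632]
ft_force: [-0.1, -0.4, 0.5]
grip_width: 0.0854
```

```bash
python3 go.py .568 .1466 .088 34.9
```

```text
7.65 [0.5714 0.147  0.1015] F [-0.1 -0.4  0.5] M [-0.02  0.04  0.05] w 0.0854 j [0.12 0.57 1.54 0.01 1.   1.1 ]
cm tool [ 1.33 -0.35 -0.17]
turn -1.16 jaw yaw -56.3
```

>>> {"name": "servo_tool", "arguments": {
  "increments": [1,1.3,-0.35,-0.2,-1.2,1,0,0,0,0,1,0,0,0,0]
}}

```text
time_s: 7.9
ee_pos: [0.5691, 0.1469, 0.0902]
orientation: [0.337, 0.617, -0.319, 0.636]
ft_force: [1.2, -0.7, 1.3]
grip_width: 0.0853
```

```bash
python3 go.py .568 .1466 .088 34.9
python3 - <<'E'
from snap import *
t=snap('side','side4')
cv2.imwrite('pics/c4.png',cv2.resize(t['image'][100:250,260:385],(500,600))[:,:,::-1])
E
```

```text
7.9 [0.5691 0.1469 0.0902] F [ 1.2 -0.7  1.3] M [ 0.   -0.05  0.02] w 0.0853 j [0.12 0.58 1.56 0.01 0.97 1.08]
cm tool [ 0.21 -0.11 -0.04]
turn -0.19 jaw yaw -55.3
```

View pics/c4.png

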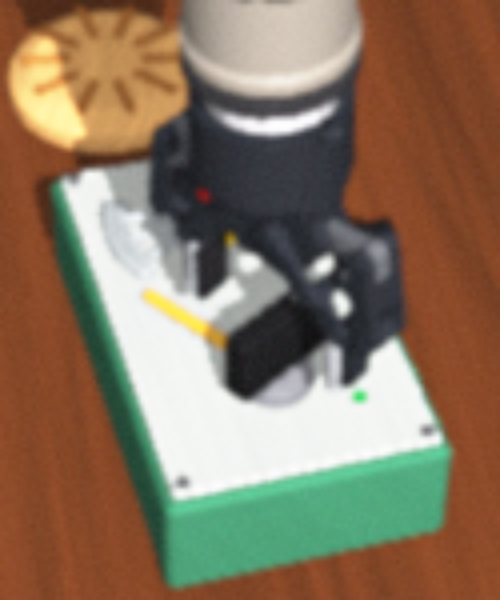

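The fingers are at (205,270) and (345,340), either side of the black bar, so I'm closing.

>>> {"name": "servo_tool", "arguments": {
  "increments": [0,0.2,-0.1,0,0,-1,0,0,0,0,-1,0,0,0,0,-1,0,0,0,0,-1,0,0,0,0]
}}

```text
time_s: 8.37
ee_pos: [0.5706, 0.1465, 0.0924]
orientation: [0.339, 0.615, -0.318, 0.637]
ft_force: [0.0, -0.4, 0.0]
grip_width: 0.0253
```

>>> {"name": "servo_tool", "arguments": {
  "increments": [-1,0,0,0,0,-1,0,0,0,0,-1,0,0,0,0]
}}

```text
time_s: 8.62
ee_pos: [0.5702, 0.1472, 0.0929]
orientation: [0.339, 0.615, -0.318, 0.637]
ft_force: [0.5, 0.7, -0.7]
grip_width: 0.0148
```

>>> {"name": "servo_tool", "arguments": {
  "increments": [-1,0,0,0,5,-1,0,0,0,5,-1,0,0,0,5]
}}

```text
time_s: 8.87
ee_pos: [0.5704, 0.1468, 0.0929]
orientation: [0.421, 0.566, -0.398, 0.586]
ft_force: [-0.3, 0.1, 1.0]
grip_width: 0.0148
```

```bash
python3 go.py .568 .1466 .088 -25.1
```

```text
8.8667 [0.5704 0.1468 0.0929] F [-0.3  0.1  1. ] M [-0.23  0.04  0.04] w 0.0148 j [0.12 0.57 1.56 0.01 0.96 1.35]
cm tool [ 0.48 -0.25 -0.06]
turn 44.25 jaw yaw -70.9
```

It turned 15° with little moment, so the interlock is free. I'm carrying on.

>>> {"name": "servo_tool", "arguments": {
  "increments": [-1,0,0,0,5,-1,0,0,0,5,-1,0,0,0,5,-1,0,0,0,5,-1,0,0,0,5]
}}

```text
time_s: 9.28
ee_pos: [0.5703, 0.1461, 0.0929]
orientation: [0.542, 0.461, -0.517, 0.476]
ft_force: [-0.5, 1.1, 0.9]
grip_width: 0.0151
```

>>> {"name": "servo_tool", "arguments": {
  "increments": [-1,0,0,0,5,-1,0,0,0,5,-1,0,0,0,5,-1,0,0,0,4]
}}

```text
time_s: 9.62
ee_pos: [0.5701, 0.1459, 0.0928]
orientation: [0.615, 0.365, -0.589, 0.377]
ft_force: [-0.4, 3.5, 0.9]
grip_width: 0.015
```

```bash
python3 go.py .568 .1466 .088 -25.1
```

```text
9.6167 [0.5701 0.1459 0.0928] F [-0.4  3.5  0.9] M [-0.32  0.27  1.52] w 0.015 j [ 0.12  0.57  1.56 -0.    0.97  2.16]
cm tool [ 0.47 -0.24  0.04]
turn -1.54 jaw yaw -116.6
```

The selector is at its stop (reaction 1.5 N m). I'll release, lift and check.

>>> {"name": "servo_tool", "arguments": {
  "increments": [-1,0,0,0,-1,1,0,0,0,0,1,0,0,0,0,1,0,0,0,0,1,0,0,0,0]
}}

```text
time_s: 10.03
ee_pos: [0.5703, 0.1459, 0.0928]
orientation: [0.61, 0.372, -0.584, 0.385]
ft_force: [0.1, 0.5, 0.3]
grip_width: 0.0627
```

>>> {"name": "servo_tool", "arguments": {
  "increments": [1,-0.5,0,0,0,1,-2.5,0,0,0,1,-3.5,0,0,0,1,-3.5,0,0,0,1,-3,0,0,0]
}}

```text
time_s: 10.45
ee_pos: [0.5608, 0.1442, 0.2202]
orientation: [0.604, 0.375, -0.59, 0.382]
ft_force: [0.8, 0.2, 0.8]
grip_width: 0.0855
```

>>> {"name": "servo_tool", "arguments": {
  "increments": [1,0,3,2.5,0,1,0,3,2.5,0,1,0,3,2.5,0,1,0,3,2.5,0,1,0,0,0,0]
}}

```text
time_s: 10.87
ee_pos: [0.6323, 0.0001, 0.2359]
orientation: [0.609, 0.374, -0.582, 0.389]
ft_force: [-0.5, -0.2, 0.2]
grip_width: 0.0853
```

```bash
python3 go.py
python3 - <<'E'
from snap import *
s=snap('top','top5');t=snap('side','side5')
E
```

```text
10.8667 [6.323e-01 1.000e-04 2.359e-01] F [-0.5 -0.2  0.2] M [-0.02  0.05 -0.02] w 0.0853 j [-0.13  0.51  1.24  0.01  1.34  1.88]
```

View pics/top5.png

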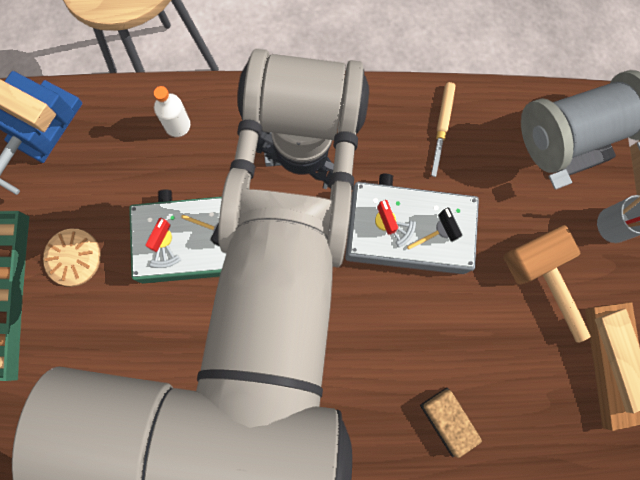

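View pics/side5.png

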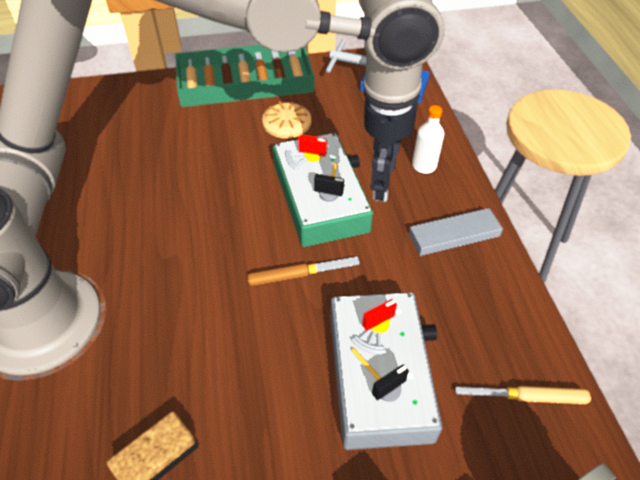

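Both green-box bars now point the other way: red (312,146) and black (329,185) in the side view. The grey box at (385,350) looks unchanged and the arm is clear. One numeric check of the angles before handing in.

Run:
```python
import pickle
from geo import *
t=pickle.load(open('side5.pkl','rb'));t0=pickle.load(open('side0.pkl','rb'))
ax={'red':(.5578,.2664),'blk':(.570,.1464)}
for n,(x,y) in ax.items():
    for a in (34.9,-20,-25.1):
        u=np.array([np.cos(np.radians(a)),np.sin(np.radians(a))])*.03
        print(n,a,proj(t,[[x+u[0],y+u[1],.12],[x-u[0],y-u[1],.12]]).round(1).tolist())
a=cv2.resize(t['image'][125:210,275:365],None,fx=7,fy=7,interpolation=cv2.INTER_CUBIC)
for n,(x,y) in ax.items():
    u=np.array([np.cos(np.radians(-25.1)),np.sin(np.radians(-25.1))])*.03
    for p in proj(t,[[x+u[0],y+u[1],.12],[x-u[0],y-u[1],.12]]):
        cv2.circle(a,tuple(int(v) for v in (p-[275,125]+.5)*7),4,(0,0,255),-1)
cv2.imwrite('pics/f.png',a[:,:,::-1])
d=cv2.absdiff(t['image'][285:450,325:445],t0['image'][285:450,325:445]); print('grey box diff',d.mean(),(d.max(2)>60).sum())
```

```text
red 34.9 [[321.8, 131.3], [301.6, 145.1]]
red -20 [[326.0, 139.7], [297.7, 136.5]]
red -25.1 [[325.8, 140.5], [297.9, 135.7]]
blk 34.9 [[339.6, 170.0], [318.6, 185.6]]
blk -20 [[344.4, 179.5], [314.1, 175.9]]
blk -25.1 [[344.1, 180.4], [314.4, 175.0]]
grey box diff 2.3334848484848485 0
```

View pics/f.png

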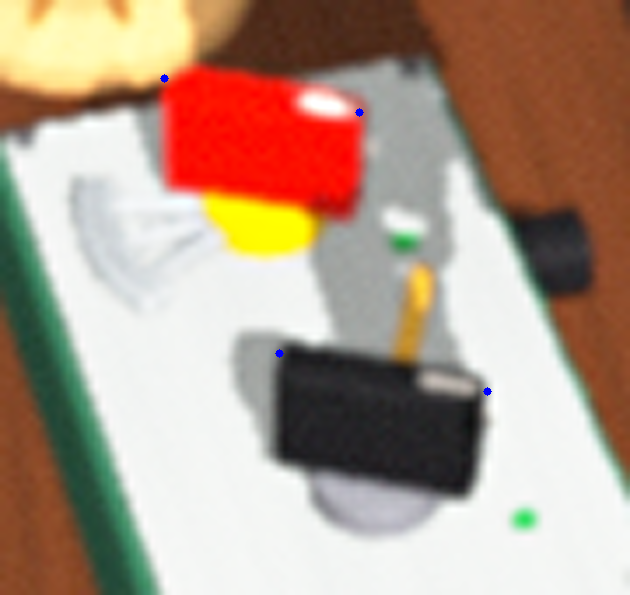

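The predicted stop-angle bar ends (blue dots) line up with both bars.

```bash
python3 -c "
from workcell import ticket; print(ticket.close_job())"
```

```text
the job is handed in; nothing more can be done
None
```

I turned the green box's red isolator clockwise to its stop, then its black selector clockwise to its stop, let go, moved clear and handed the job in. It took about 11 s of the 43 s allowed.

- **At the stops:** the reaction moment rose to 2.65 N m on the isolator and 1.5 N m on the selector. The tool had turned about 60° for each.
- **Final pictures:** both green-box bars line up with the positions predicted for the 60° stops. The grey box looks unchanged, with no clearly differing pixels around it. The gripper is open and well clear, with the force reading near zero.
- **Small disagreement:** the tool sat about 1–3 mm off my measured turning axes while gripping. The selector was gripped about 5 mm higher than I aimed for. The grips held all the same, and no check failed.

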